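# Trip-test the bench's earth-leakage breaker

## Task

Before the drill press is used, trip-test the earth-leakage breaker, the one with the yellow test button: push the yellow button right in so that the white handle drops, let go of the button, then lift the handle back up until it snaps fully home in its top position. Leave the plain breaker beside it switched on and do not shift the loose things on the bench.

Things in the scene. Friction and masses are not known exactly. Their poses are not given: they have to be found in the camera images.
- rcd_box: Fixed grey steel console, 150 wide (y), 220 deep (x), 45 high in front, 172 at the back; origin at the centre of its underside, low front facing its own -x. The panel slopes up at 30 degrees to its +x. On it: a dark breaker standing 16 off the panel, a black nose (84 along the slope, 50 wide) standing 24 off it round the white handle, and below a grey block, 16 off it, with the yellow button.
- plain_box: The same console, to the left or right of the other, with a plain breaker: white handle and black nose, but no lower block and no test button. Its handle is up (on) and must stay so. Same frame and sizes.
- rcd_test_top (a point): Centre of the top of the yellow test button. Its own z axis points straight out of the sloping panel, its x axis up the slope, its y axis along the box's y. The button is 19 across and stands 9 off the block around it; it is pushed along -z, travels 5 and springs back by itself.
- rcd_test (a joint): How far the yellow button is pushed in: 0 out, 0.005 m fully in. It takes about 4 N, up to 6 N if pushed briskly. From about 0.003 to 0.004 m on it trips the breaker and the handle drops by itself. While the button is held in, the handle cannot stay up.
- rcd_axis (a point): Point on the pivot axis of the earth-leakage breaker's handle, midway along its width, hidden in the nose 18 below the nose's surface. Fixed to the box: x axis straight up the slope, y along the pivot axis, z straight out of the panel.
- rcd_lever_tip (a point): Middle of the outer end of that handle. The handle is a bar 24 wide (along y), 11 thick, its end 54 from its pivot axis and 36 above the nose when straight out. When down its end lies about 46 further down the slope than when up. The point turns with the handle; its y lies along the pivot axis.
- rcd_lever (a joint): Angle of that handle: 0 down (dropped), 0.3 straight out of the panel, 0.9 fully up (on). Sprung over centre: below about 0.78 rad it is driven down (about 4 N at its end when fully down, less and less on the way up), above it snaps up to 0.9 and stays, held by a little over 1 N at its end.
- plain_lever_tip (a point): Middle of the outer end of the plain breaker's white handle, same sizes.
- plain_lever (a joint): Angle of the plain breaker's handle: 0 down, 0.9 up (on, as it starts); dead centre at 0.45.
- disc: Loose bystander: round plywood board, 140 across, 12 thick, with two clamp blocks, in all 35 high; origin at the centre of its underside.
- screwdriver: Loose bystander: black-handled screwdriver, 200 long along its own x, 26 thick; origin under its middle.
- tin: Loose bystander: upright blue tin, 66 across, 75 high; origin at the centre of its underside.

How it is judged (in metres and radians):
On the way, in this order (a step that is already met when the one before it is completed fails the run):
1. the yellow test button is being pushed while the handle is still up (value of joint rcd_test above 0.0004 m and value of joint rcd_lever above 0.7 rad).
2. the button is pushed in and the handle drops (value of joint rcd_test above 0.001 m and value of joint rcd_lever below 0.3 rad).
3. the button is let go and the handle is lifted back to its top position (value of joint rcd_test below 0.001 m and value of joint rcd_lever above 0.84 rad), for 0.2 s.
At the end, for the whole second after the job is handed in: The earth-leakage breaker's handle is fully up (above 0.84 of 0.9 rad) and stays there by itself, its yellow button is fully out (less than 1 mm in), the plain breaker's handle is still up (above 0.84 rad), and disc, screwdriver and tin lie within 30 mm of where they were (all of step 3 and value of joint plain_lever above 0.84 rad and distance of each of disc, screwdriver, tin from where it was at the start of the episode below 0.03 m); the robot touches nothing.
It fails at once if the plain breaker is switched off (value of joint plain_lever below 0.45 rad).
It fails at once if a loose thing on the bench is shifted by more than 30 mm (distance of any of disc, screwdriver, tin from where it was at the start of the episode above 0.03 m).
It also fails if it takes over 32 s, if anything falls off the work surface, if the arm or the gripper's body presses on something with over 40 N, if the wrist force passes 120 N, or if a joint passes its speed limit or range.

## Robot

A 6-joint arm with a two-finger parallel gripper is mounted at the origin on the work surface. World frame = base frame: x ahead of the robot, y to its left, z up, the work surface at z = 0. Lengths are in mm, angles in rad, forces in N, time in s.
With the tool pointing down it reaches from about 300 to 775 mm from the base axis. Payload 14.6 kg.
Tool frame: the origin (TCP) lies midway between the tips of the shut fingers; the grasp point (between the pads) lies 19 mm behind it; z points along the fingers, y is the direction in which the jaws open and shut (so a half turn about z gives the same grasp; the last joint's range is limited). The gripper opens to 85 mm and grips with 20 to 120 N. Pads are 22 mm wide; open, the fingers measure 114 mm over their backs; the gripper's body (76 mm by 85 mm) begins 54 mm behind the grasp point. The pads swing forward as they close: fully open they stand 13 mm farther back than shut.
Start: joints at [1.075, 0.3, 1.521, -0, 1.321, -0.067], TCP at [228.675, 500.197, 231.281] pointing down, gripper open.
Joint ranges: [-3.03, 3.03], [-0.79, 2.21], [0.23, 2.52], [-1.04, 4.18], [0, 3.07], [-2.55, 2.55]. Speed limits (rad/s): [2.22, 2.22, 2.57, 3.14, 3.14, 3.14].

## Interface

Orientations are given as a unit quaternion [w, x, y, z].
In Python, from rig import manip gives the robot as it stands.
- The arm moves only by the shell command python3 -m pendant 'ROWS' [FORCE]. ROWS is JSON, a list of rows, each a list of 3 entries, a list of its own where there are three numbers: the shift along the tool's x, y, z in cm, then the turn, a rotation vector about the tool's x, y, z in rad, then the opening, from -1 (shut) to 1 (fully open). In form: [[[x, y, z], [ax, ay, az], grip], ...]. A call has 1 to 20 rows; each row is the pose to reach, as a shift and turn from the pose measured when the call began, along the tool's axes at that moment; what a row does not reach only later rows make up. A row lasts 1/12 s, in which the tool goes at most 41.7 mm and 7.16 degrees, less where a joint would pass 70% of its speed; a pose out of reach is approached as far as the arm can. A call with a gripper value outside its range is refused whole. The fingers move at their own pace and stop on an object; FORCE is the grip in N (left out, the last holds). Time passes only in rows, so rows that repeat a pose let the fingers close. It gives the time, the measured TCP pose, the force and the opening at its end, in the units of the state.
- manip.sense(): the state, without advancing time (a new reading comes with each control period).
- manip.snapshot(name): name is "scene" or "side" or "wrist"; returns a dict with "pixels" (480x640x3 uint8, red, green, blue), "depth" (480x640 float32, mm along the optical axis (not along the pixel's ray), 0 where there is no reading), "fx", "fy", "cx", "cy" (pixels), "k1" (the pictures are not rectified: a ray, as slopes to the right and down, at radius r is drawn at 1 + k1 r^2 times it, then the intrinsics apply), "xyz" and "rotation" of the camera in the world. Camera axes: x right, y up, looking along -z (the intrinsics and any distortion apply to the point x, -y, -z); pixel columns grow to the right and rows downward; lengths in mm; the calibration is good to about 2 mm. A picture is of the moment at which its call begins.
- manip.hand_in(): hands the job in, once; it reports no verdict.
The state is a dict: "time_s": time; "qpos": joint angles; "dq": joint speeds; "joint_efforts": joint torques, N m; "tcp_pos": TCP position; "orientation": TCP orientation; "contact_force": force on the tool from outside, world axes, zero at the start; "moment": the same for the moment, N m; "gripper_width": opening from 0.0 (shut) to 1.0 (fully open).
Only numpy, scipy, OpenCV 4.12 (cv2) and the standard library are available. Lean on these libraries where they do the work, as an engineer would, in place of code of your own. Each camera call takes 0.05 s, during which the arm holds its last target.

## Working session

There is one attempt and no reset: what is moved stays moved. The work goes in short steps, Python scripts to look and compute and a shell command to move; the robot and the scene stay as the last step left them, time stands still between calls to the robot, and variables do not carry over. Pictures are saved under pics/ and viewed, and the job is handed in when it is done.

```bash
mkdir -p pics; ls; cat > h.py <<'E'
import numpy as np, cv2
from rig import manip
from scipy.spatial.transform import Rotation as R
def snap(n,f):
    s=manip.snapshot(n); cv2.imwrite('pics/'+f+'.png',s['pixels'][:,:,::-1]); np.save('/tmp/'+f+'.npy',s,allow_pickle=True); return s
def load(f): return np.load('/tmp/'+f+'.npy',allow_pickle=True).item()
def rot(s):
    r=np.array(s['rotation'],float)
    return r.reshape(3,3) if r.size==9 else R.from_quat(r[[1,2,3,0]]).as_matrix()
def ray(s,u,v):
    K=np.array([[s['fx'],0,s['cx']],[0,s['fy'],s['cy']],[0,0,1.]])
    p=cv2.undistortPoints(np.array([[[u,v]]],float),K,np.array([s['k1'],0,0,0,0.]))[0,0]
    return np.array([p[0],-p[1],-1.])
def pt(s,u,v,d=None):
    if d is None:
        w=s['depth'][int(v)-1:int(v)+2,int(u)-1:int(u)+2]; d=np.median(w[w>0]) if (w>0).any() else np.nan
    return np.array(s['xyz'])+rot(s)@(ray(s,u,v)*d)
def tri(obs):
    A=np.zeros((3,3));b=np.zeros(3);L=[]
    for s,u,v in obs:
        d=rot(s)@ray(s,u,v); d/=np.linalg.norm(d);P=np.eye(3)-np.outer(d,d);A+=P;b+=P@np.array(s['xyz']);L.append((P,s))
    x=np.linalg.solve(A,b); return x,[np.linalg.norm(P@(x-np.array(s['xyz']))) for P,s in L]
def proj(s,X):
    c=rot(s).T@(np.array(X)-np.array(s['xyz']));x=c[0]/-c[2];y=-c[1]/-c[2];k=1+s['k1']*(x*x+y*y)
    return s['fx']*x*k+s['cx'],s['fy']*y*k+s['cy']
def st():
    s=manip.sense(); return s,np.array(s['tcp_pos']),R.from_quat(np.array(s['orientation'])[[1,2,3,0]])
E
python3 - <<'E'
from h import *
for n in ['scene','side','wrist']:
    s=snap(n,n+'0'); print(n,s['xyz'],rot(s).round(3).tolist(),s['fx'],s['k1'])
print(manip.sense())
E
```

```text
pics
scene [1061.16609772  192.88290677  916.40627563] [[-0.293, -0.786, 0.545], [0.956, -0.234, 0.176], [-0.011, 0.572, 0.82]] 433.09858080957457 -0.02448512846294602
side [ -229.17530686 -1099.38263901  1154.22986508] [[0.814, 0.365, -0.452], [-0.581, 0.493, -0.648], [-0.013, 0.79, 0.613]] 566.3950309303848 -0.12273961584644454
wrist [158.63075942 532.44341566 373.96544615] [[0.416, -0.867, -0.275], [0.909, 0.397, 0.126], [-0.001, -0.302, 0.953]] 430.86857695903745 -0.10629922208068456
{'time_s': 0.15, 'qpos': array([ 1.07541589e+00,  3.00348714e-01,  1.52143140e+00,  2.36744004e-07,
        1.32073897e+00, -6.66162610e-02]), 'dq': array([ 0.00014945, -0.00088386, -0.00049797,  0.00037659,  0.00055888,
        0.00142997]), 'joint_efforts': array([ 5.59720738e-04, -5.43670785e+01, -3.61883712e+01, -1.33868352e-04,
        3.14374061e-03,  2.08402622e-05]), 'tcp_pos': array([228.58360599, 500.04619638, 230.85178557]), 'orientation': array([-1.28566645e-04,  2.12743706e-01,  9.77107927e-01, -4.45015501e-04]), 'contact_force': array([ 0.01191382, -0.46419016,  0.53052076]), 'moment': array([-0.00133321, -0.0137142 ,  0.01718683]), 'gripper_width': 1.0008141401276243}
```

View pics/scene0.png

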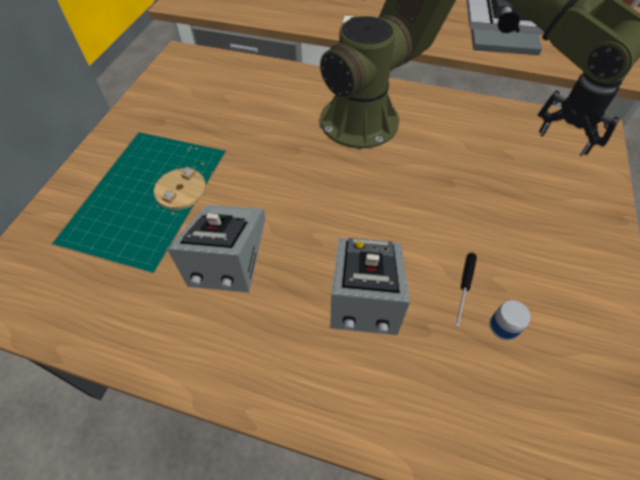

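View pics/side0.png

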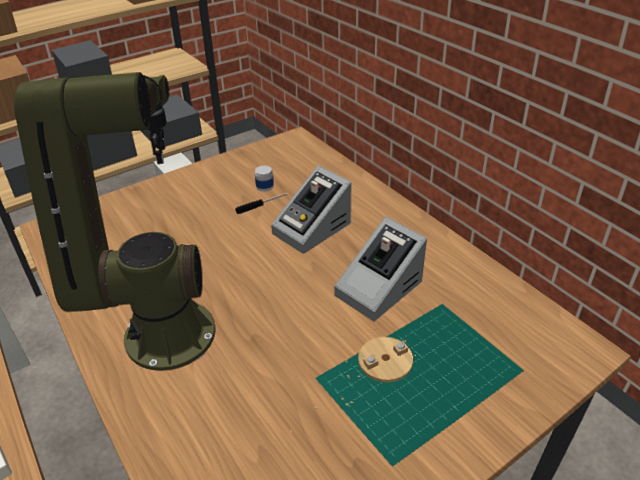

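View pics/wrist0.png

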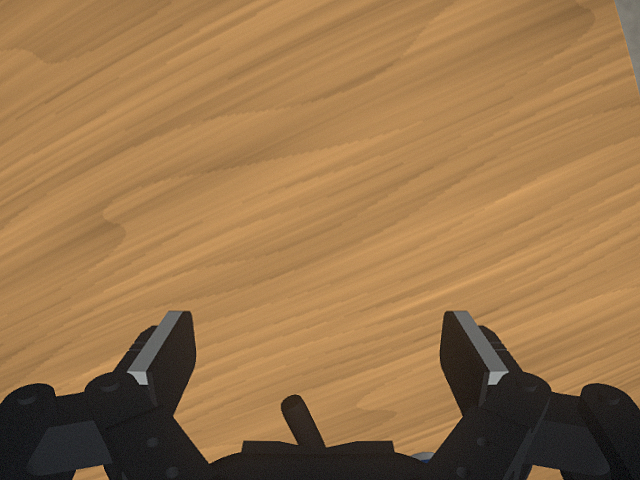

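The scene view has the RCD box near (370,285), with its yellow button at about (360,245). The plain box is near (220,245). In the side view the RCD button is at about (304,216). The wrist camera sees only table. I'll enlarge the boxes next.

```bash
python3 - <<'E'
from h import *
for f,(u,v) in {'scene0':(370,280),'side0':(310,210)}.items():
    p=load(f)['pixels'][:,:,::-1]; c=p[v-50:v+50,u-60:u+60]
    cv2.imwrite(f'pics/{f}_c.png',cv2.resize(c,None,fx=6.66,fy=6,interpolation=cv2.INTER_CUBIC)[:600,:800])
E
```

```text
(no output)
```

View pics/scene0_c.png

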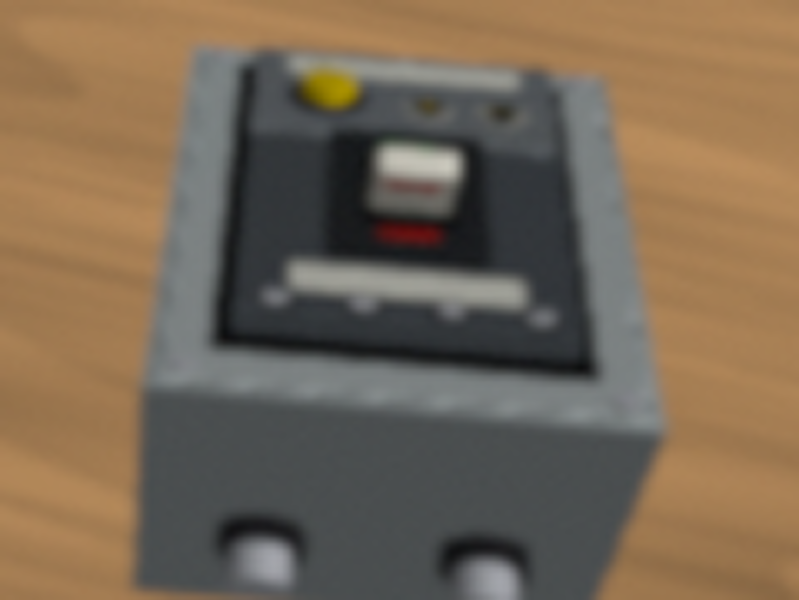

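View pics/side0_c.png

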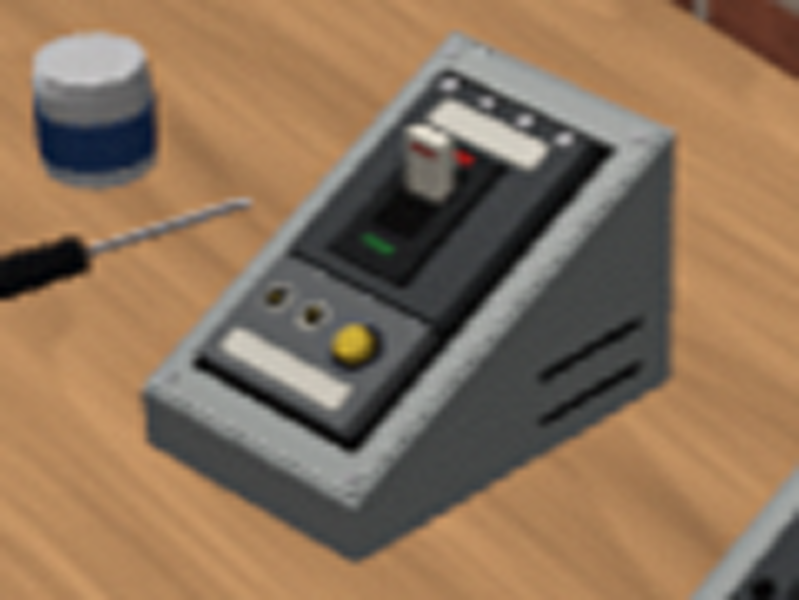

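```bash
cat > m.py <<'E'
from h import *
a=load('scene0');b=load('side0')
A=lambda x,y:(310+x/6.66-0.5+0.5/6.66,230+y/6-0.5+0.5/6)
B=lambda x,y:(250+x/6.66-0.5+0.5/6.66,160+y/6-0.5+0.5/6)
P={'bk-':((148,388),(675,135)),'bk+':((658,435),(457,35)),'fr-':((197,50),(360,508)),'fr+':((605,78),(145,395)),'btn':((330,86),(353,342))}
for k,(p,q) in P.items():
    x,r=tri([(a,*A(*p)),(b,*B(*q))]); print(k,x.round(1),np.round(r,1),pt(a,*A(*p)).round(1),pt(b,*B(*q)).round(1))
E
python3 m.py
```

```text
bk- [692.7 101.9 167.1] [1. 1.] [ 6.095e+02  8.250e+01 -1.000e-01] [694.  102.  166.1]
bk+ [666.6 246.1 167.6] [0.1 0.1] [666.9 246.2 168.6] [669.1 249.7 164.9]
fr- [479.4  62.1  42. ] [1.5 1.5] [448.4  56.4  -2.6] [479.8  60.2  42.3]
fr+ [449.3 207.5  40.1] [1.8 1.8] [417.7 209.5  -2.6] [452.  209.4  36.6]
btn [517.6 119.   97.1] [0.2 0.2] [520.3 119.2 100.8] [518.1 120.2  96.3]
```

```bash
cat > pose.py <<'E'
from h import *
def frame(yaw=np.radians(10.5),c=(572,154.4,0)):
    Rb=R.from_euler('z',yaw).as_matrix(); c=np.array(c,float)
    n=Rb@np.array([-.5,0,np.sqrt(3)/2]); xs=Rb@np.array([np.sqrt(3)/2,0,.5]); y=Rb[:,1]
    o=c+Rb@np.array([-110,0,45]) # front top edge of panel
    return o,xs,y,n
def goal(X,yaw=np.radians(10.5)):
    o,xs,y,n=frame(yaw); Rt=np.column_stack([-xs,y,-n])
    s,p,r=st(); d=r.inv().apply(np.array(X)-p)/10; w=(r.inv()*R.from_matrix(Rt)).as_rotvec()
    print('shift cm',d.round(2),'rotvec',w.round(3),'t',s['time_s'])
E
python3 - <<'E'
from pose import *
o,xs,y,n=frame(); g=np.array([517,119,100])
for p in [(692.7,101.9,167.1),(666.6,246.1,167.6),(479.4,62.1,42),(449.3,207.5,40.1),(517.6,119,97.1)]:
    q=np.array(p)-o; print((q@xs).round(1),(q@y).round(1),(q@n).round(1))
goal(g+80*n)
E
```

```text
250.8 -73.6 -3.8
251.6 72.9 -3.7
0.3 -73.9 -3.7
-3.3 74.6 -3.8
69.4 -24.9 20.1
shift cm [-38.8  -24.96   6.18] rotvec [-0.161 -0.507 -0.598] t 0.15
```

```bash
python3 -m pendant '[[[-38.8,-25.0,6.2],[-0.161,-0.507,-0.598],-1],[[-38.8,-25.0,6.2],[-0.161,-0.507,-0.598],-1],[[-38.8,-25.0,6.2],[-0.161,-0.507,-0.598],-1],[[-38.8,-25.0,6.2],[-0.161,-0.507,-0.598],-1],[[-38.8,-25.0,6.2],[-0.161,-0.507,-0.598],-1],[[-38.8,-25.0,6.2],[-0.161,-0.507,-0.598],-1],[[-38.8,-25.0,6.2],[-0.161,-0.507,-0.598],-1],[[-38.8,-25.0,6.2],[-0.161,-0.507,-0.598],-1],[[-38.8,-25.0,6.2],[-0.161,-0.507,-0.598],-1],[[-38.8,-25.0,6.2],[-0.161,-0.507,-0.598],-1],[[-38.8,-25.0,6.2],[-0.161,-0.507,-0.598],-1],[[-38.8,-25.0,6.2],[-0.161,-0.507,-0.598],-1],[[-38.8,-25.0,6.2],[-0.161,-0.507,-0.598],-1],[[-38.8,-25.0,6.2],[-0.161,-0.507,-0.598],-1],[[-38.8,-25.0,6.2],[-0.161,-0.507,-0.598],-1],[[-38.8,-25.0,6.2],[-0.161,-0.507,-0.598],-1]]'
python3 - <<'E'
from pose import *
snap('wrist','w1'); o,xs,y,n=frame(); goal(np.array([517,119,100])+80*n)
E
```

```text
time_s: 1.48
tcp_pos: [477.0, 112.5, 169.2]
orientation: [0.258, -0.089, 0.962, 0.024]
contact_force: [-0.5, 0.6, 1.0]
gripper_width: -0.008
shift cm [-0.04 -0.09  0.02] rotvec [0.001 0.    0.002] t 1.5333
```

View pics/w1.png

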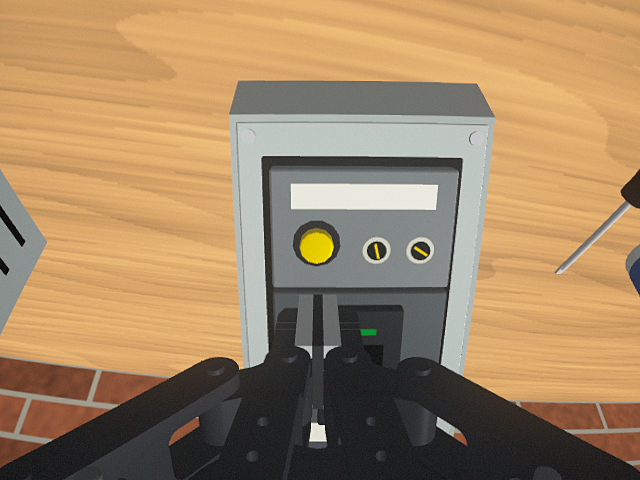

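```bash
python3 - <<'E'
from pose import *
s=load('w1'); o,xs,y,n=frame()
for k,u,v in [('btn',317,244),('btnR',326,244),('btnL',308,244),('btn top',317,233),('btn bot',317,257),('blockL',285,265),('blockR',445,265),('block top',360,215),('fr-',232,118),('fr+',491,118),('panL',247,250),('panR',468,250),('panF',360,140),('panL2',250,330),('panR2',465,330),('panF-',260,140),('panF+',450,140),('nose',395,320),('green',368,332)]:
    x=pt(s,u,v); q=x-o; print(k,x.round(1),'| s,y,n',np.round([q@xs,q@y,q@n],1))
p=s['pixels'][:,:,::-1]; cv2.imwrite('pics/w1c.png',cv2.resize(p[150:440,220:500],None,fx=2,fy=2,interpolation=cv2.INTER_CUBIC))
m=(s['pixels'][:,:,0]>200)&(s['pixels'][:,:,2]<80)&(s['pixels'][:,:,1]>150); v,u=np.nonzero(m); print(u.mean(),v.mean(),u.min(),u.max(),v.min(),v.max())
_,p,_=st(); q=p-o; print('tcp',np.round([q@xs,q@y,q@n],1))
E
```

```text
btn [514.5 119.4 101.3] | s,y,n [ 68.9 -23.9  25.2]
btnR [513.8 124.3 101.1] | s,y,n [ 69.  -19.   24.9]
btnL [515.2 114.6 101.5] | s,y,n [ 68.8 -28.8  25.5]
btn top [509.6 118.5  97.8] | s,y,n [ 62.8 -23.9  24.6]
btn bot [521.3 120.7 104.7] | s,y,n [ 76.6 -23.9  24.7]
blockL [535.8 104.7 101.4] | s,y,n [ 84.8 -42.3  16.2]
blockR [518.8 195.6 101.6] | s,y,n [84.8 50.2 16.4]
block top [502.7 141.4  86.6] | s,y,n [55.  -0.2 16.3]
fr- [479.5  64.6  47. ] | s,y,n [  3.3 -71.4   0.4]
fr+ [452.  207.8  46.3] | s,y,n [ 2.2 74.4  0.2]
panL [543.6  81.9  87.2] | s,y,n [ 80.7 -66.1   2.1]
panR [519.5 214.2  86.8] | s,y,n [80.9 68.4  1.6]
panF [475.9 136.6  54.5] | s,y,n [15.4  0.   2.1]
panL2 [590.3  89.6 114.7] | s,y,n [135.5 -67.    2.3]
panR2 [567.2 228.2 113.8] | s,y,n [137.2  73.5   0.2]
panF- [486.3  81.7  54.3] | s,y,n [ 15.5 -55.9   1.8]
panF+ [466.1 186.7  54.2] | s,y,n [14.8 51.   2.1]
nose [546.4 171.4 124.2] | s,y,n [115.7  21.4  24.6]
green [555.6 157.4 128.3] | s,y,n [123.4   6.   24.9]
322.42634730538924 247.88622754491018 300 426 233 263
tcp [ 70.  -23.9 103.1]
```

View pics/w1c.png

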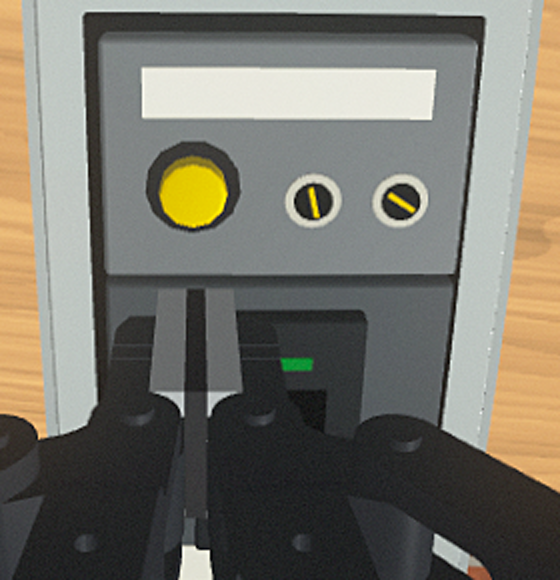

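```bash
python3 - <<'E'
from pose import *
exec(open('m.py').read().split('P=')[0].replace('from h import *',''))
o,xs,y,n=frame()
def snl(x): q=x-o; return np.round([q@xs,q@y,q@n],1)
x,r=tri([(a,*A(418,160)),(b,*B(430,130))]); print(snl(x),r)
for s,u0,u1,v0,v1 in [(a,362,384,248,268),(b,308,322,179,195)]:
    L=[]
    for v in range(v0,v1):
        for u in range(u0,u1):
            c=s['pixels'][v,u].astype(int)
            if c.min()>110 and np.ptp(c)<40: L.append(np.r_[snl(pt(s,u,v,s['depth'][v,u])),c[0]])
    L=np.array(L); L=L[(L[:,2]>27)&(L[:,2]<60)]; print(len(L),L[:,:3].min(0),L[:,:3].max(0)); print(L[np.argsort(-L[:,2])][:12])
# nose edges in wrist
w=load('w1')
for u,v in [(385,303),(385,307),(385,312),(385,317),(403,330),(401,330),(405,330),(408,335)]: print(u,v,snl(pt(w,u,v,w['depth'][v,u])))
E
```

```text
[180.2   0.9  50.3] [np.float64(0.7674687032198831), np.float64(0.76746870321998)]
58 [175.3 -10.4  43.8] [185.9  11.9  52.3]
[[178.3   7.4  52.3 150. ]
 [178.3   3.4  51.9 156. ]
 [178.2   1.5  51.6 162. ]
 [183.4  -4.6  51.5 194. ]
 [178.3  -2.5  51.3 176. ]
 [178.5  -6.5  51.  179. ]
 [179.3  11.5  51.  153. ]
 [176.9  -0.4  50.8 170. ]
 [181.3  -0.5  50.8 191. ]
 [178.3  -8.4  50.7 172. ]
 [178.5 -10.4  50.6 140. ]
 [177.4  -4.4  50.6 178. ]]
17 [173.7 -11.5  42.6] [184.5  13.5  54.5]
[[177.9   2.7  54.5 215. ]
 [176.8  -2.3  53.6 222. ]
 [175.8   2.5  51.7 218. ]
 [174.8 -11.5  51.1 150. ]
 [174.6   6.5  50.7 183. ]
 [179.3  -2.7  50.2 210. ]
 [174.9  -2.   50.2 190. ]
 [173.7  -7.2  49.7 150. ]
 [178.5  -6.7  48.2 211. ]
 [181.4   4.9  47.8 188. ]
 [177.2  -3.   47.4 223. ]
 [174.4   4.1  46.6 151. ]]
385 303 [109.1  16.5  15.9]
385 307 [109.2  15.8  21. ]
385 312 [110.9  15.4  23.8]
385 317 [114.   15.6  24.1]
403 330 [127.1  28.4  16.6]
401 330 [122.7  25.5  24.1]
405 330 [127.1  29.7  16.6]
408 335 [131.3  32.   15.5]
```

```bash
python3 -m pendant '[[[0,0,3.5],[0,0,0],-1],[[0,0,6.5],[0,0,0],-1],[[0,0,7.2],[0,0,0],-1],[[0,0,7.5],[0,0,0],-1],[[0,0,7.7],[0,0,0],-1],[[0,0,7.8],[0,0,0],-1],[[0,0,7.9],[0,0,0],-1],[[0,0,8.0],[0,0,0],-1],[[0,0,8.1],[0,0,0],-1],[[0,0,8.2],[0,0,0],-1],[[0,0,8.25],[0,0,0],-1],[[0,0,8.25],[0,0,0],-1],[[0,0,8.25],[0,0,0],-1]]'
python3 - <<'E'
from pose import *
s=snap('side','s2'); snap('wrist','w2')
o,xs,y,n=frame(); _,p,_=st(); q=p-o; print('tcp',np.round([q@xs,q@y,q@n],1), _ and '')
f=np.array(manip.sense()['contact_force']); print('F s,y,n',np.round([f@xs,f@y,f@n],1))
a=s['pixels'][:,:,::-1][160:260,250:370]; b=load('w2')['pixels'][:,:,::-1]
cv2.imwrite('pics/c2.png',np.hstack([cv2.resize(a,(400,333),interpolation=cv2.INTER_CUBIC),cv2.resize(b,(400,300))[:300] if 0 else cv2.resize(b,(400,333))]))
E
```

```text
time_s: 2.62
tcp_pos: [517.8, 120.1, 98.0]
orientation: [0.258, -0.089, 0.962, 0.024]
contact_force: [0.4, 0.0, 2.8]
gripper_width: -0.004
tcp [ 70.1 -23.9  20.6] 
F s,y,n [1.1 0.5 1.9]
```

View pics/c2.png

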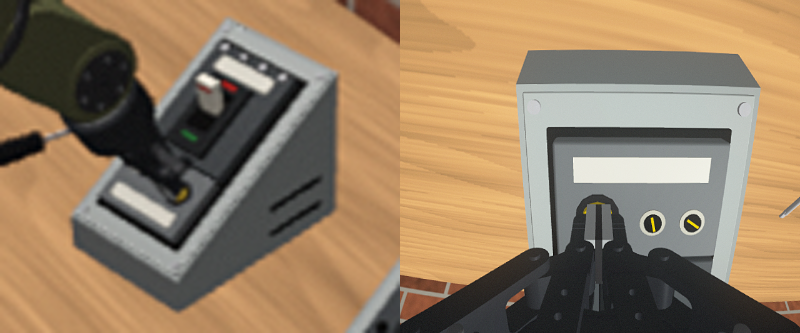

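```bash
python3 -m pendant '[[[0,0,0.1],[0,0,0],-1],[[0,0,0.2],[0,0,0],-1],[[0,0,0.3],[0,0,0],-1],[[0,0,0.3],[0,0,0],-1]]'
python3 - <<'E'
from pose import *
s=snap('side','s3')
o,xs,y,n=frame(); _,p,_=st(); q=p-o; print('tcp',np.round([q@xs,q@y,q@n],1))
f=np.array(manip.sense()['contact_force']); print('F s,y,n',np.round([f@xs,f@y,f@n],1))
a=s['pixels'][:,:,::-1][160:260,250:370]
cv2.imwrite('pics/c3.png',cv2.resize(a,(600,500),interpolation=cv2.INTER_CUBIC))
E
```

```text
time_s: 3.05
tcp_pos: [518.7, 120.3, 96.7]
orientation: [0.258, -0.09, 0.962, 0.024]
contact_force: [-34.7, -6.9, 42.6]
gripper_width: -0.001
tcp [ 70.3 -23.8  19.1]
F s,y,n [-10.1   0.2  54.5]
```

View pics/c3.png

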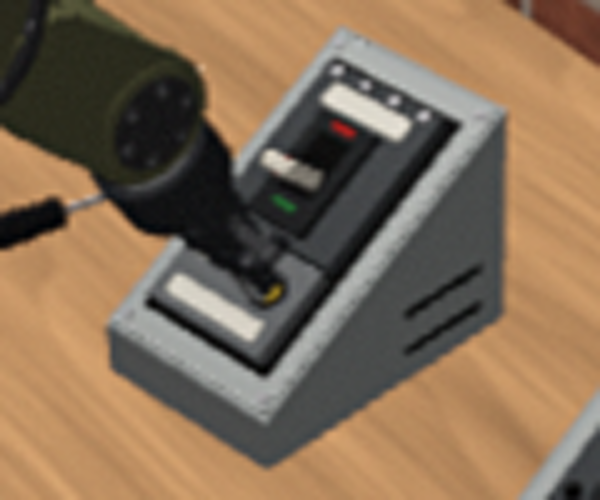

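The handle dropped: it's now at about (290,168) in the crop, below the red mark. I'll release the button and position below the handle.

```bash
python3 -m pendant '[[[0,0,-1.0],[0,0,0],-1],[[0,0,-2.1],[0,0,0],-1],[[0,0,-2.1],[0,0,0],-1],[[-1.5,1.3,-2.1],[0,0,0],-1],[[-3.0,2.5,-2.1],[0,0,0],-1],[[-3.0,2.5,-2.1],[0,0,0],-1],[[-3.0,2.5,-1.5],[0,0,0],-1],[[-3.0,2.5,-1.5],[0,0,0],-1],[[-3.0,2.5,-1.5],[0,0,0],-1]]'
python3 - <<'E'
from pose import *
s=snap('side','s4'); snap('wrist','w4')
o,xs,y,n=frame(); _,p,_=st(); q=p-o; print('tcp',np.round([q@xs,q@y,q@n],1))
f=np.array(manip.sense()['contact_force']); print('F s,y,n',np.round([f@xs,f@y,f@n],1))
a=s['pixels'][:,:,::-1][160:260,250:370]; b=load('w4')['pixels'][:,:,::-1]
cv2.imwrite('pics/c4.png',np.hstack([cv2.resize(a,(400,333),interpolation=cv2.INTER_CUBIC),cv2.resize(b,(400,333))]))
E
```

```text
time_s: 3.85
tcp_pos: [531.5, 147.7, 123.3]
orientation: [0.257, -0.089, 0.962, 0.024]
contact_force: [0.3, -0.1, -0.5]
gripper_width: -0.001
tcp [99.5  0.8 33.8]
F s,y,n [-0.9 -0.4  0.4]
```

View pics/c4.png

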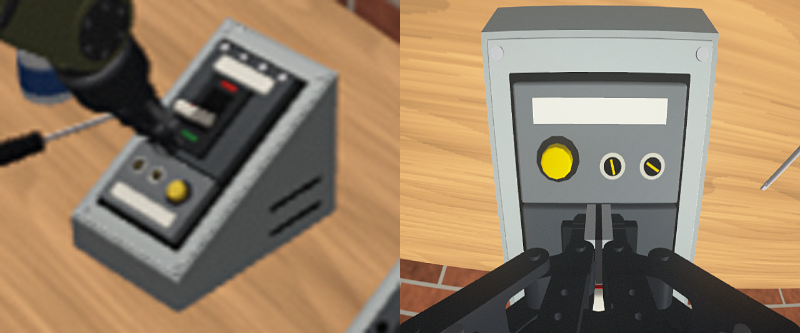

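Button at (557,160) is out again, the handle is still down, and the fingertips sit just below it. Now I'll push up the slope.

```bash
python3 -m pendant '[[[-0.7,0,0],[0,0,0],-1],[[-1.4,0,0],[0,0,0],-1],[[-2.0,0,0],[0,0,0],-1],[[-2.6,0,0],[0,0,0],-1],[[-3.1,0,0],[0,0,0],-1],[[-3.6,0,0],[0,0,0],-1],[[-4.0,0,0],[0,0,0],-1],[[-4.3,0,0],[0,0,0],-1],[[-4.6,0,0],[0,0,0],-1],[[-4.6,0,0],[0,0,0],-1]]'
cat > look.py <<'E'
import sys
from pose import *
k=sys.argv[1]; s=snap('side','s'+k); w=snap('wrist','w'+k)
o,xs,y,n=frame(); _,p,_=st(); q=p-o; print('tcp',np.round([q@xs,q@y,q@n],1))
f=np.array(manip.sense()['contact_force']); print('F s,y,n',np.round([f@xs,f@y,f@n],1))
a=s['pixels'][:,:,::-1][160:260,250:370]
cv2.imwrite('pics/c%s.png'%k,np.hstack([cv2.resize(a,(400,333),interpolation=cv2.INTER_CUBIC),cv2.resize(w['pixels'][:,:,::-1],(400,333))]))
E
python3 look.py 5
```

```text
time_s: 4.78
tcp_pos: [571.6, 155.2, 147.5]
orientation: [0.258, -0.089, 0.962, 0.024]
contact_force: [-1.0, 0.2, 0.0]
gripper_width: -0.002
tcp [145.7   0.9  33.8]
F s,y,n [-0.8 -0.9  0.9]
```

View pics/c5.png

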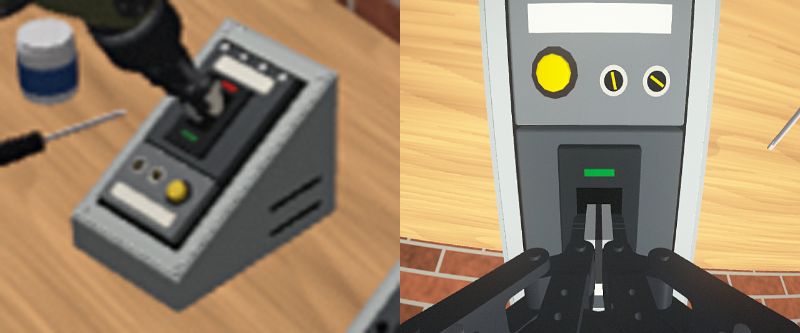

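The handle is being carried up; it's near (213,95) in the side crop. I'll continue in small steps.

```bash
python3 -m pendant '[[[-0.2,0,0],[0,0,0],-1],[[-0.4,0,0],[0,0,0],-1],[[-0.6,0,0],[0,0,0],-1],[[-0.6,0,0],[0,0,0],-1]]'; python3 look.py 6
```

```text
time_s: 5.22
tcp_pos: [576.8, 156.2, 150.6]
orientation: [0.258, -0.089, 0.962, 0.024]
contact_force: [-0.5, -0.3, 0.2]
gripper_width: 0.003
tcp [151.9   0.9  33.8]
F s,y,n [-0.3  0.4 -0.2]
```

View pics/c6.png

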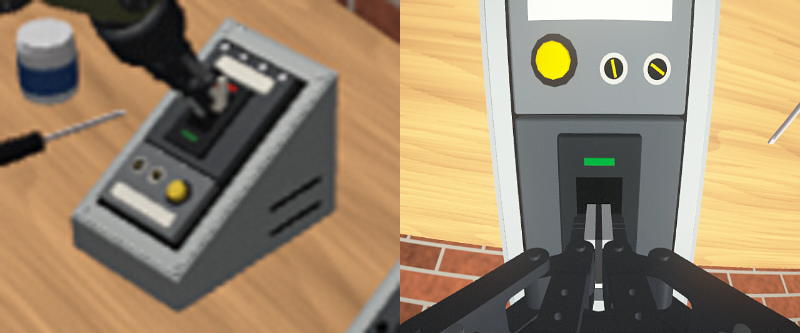

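```bash
python3 -m pendant '[[[-0.1,0,0],[0,0,0],-1],[[-0.2,0,0],[0,0,0],-1],[[-0.2,0,0],[0,0,0],-1]]'; python3 look.py 7;  python3 -m pendant '[[[-0.1,0,0],[0,0,0],-1],[[-0.2,0,0],[0,0,0],-1],[[-0.2,0,0],[0,0,0],-1]]'; python3 look.py 8
```

```text
time_s: 5.57
tcp_pos: [578.3, 156.5, 151.5]
orientation: [0.258, -0.089, 0.962, 0.024]
contact_force: [0.3, 0.0, 0.0]
gripper_width: -0.003
tcp [153.9   0.9  33.9]
F s,y,n [-0.4 -1.1  0.5]
time_s: 5.92
tcp_pos: [578.9, 156.6, 151.4]
orientation: [0.256, -0.089, 0.962, 0.024]
contact_force: [-8.7, -2.1, 1.2]
gripper_width: 0.001
tcp [154.7   0.9  33.6]
F s,y,n [-7.3  0.2  5.9]
```

View pics/c8.png

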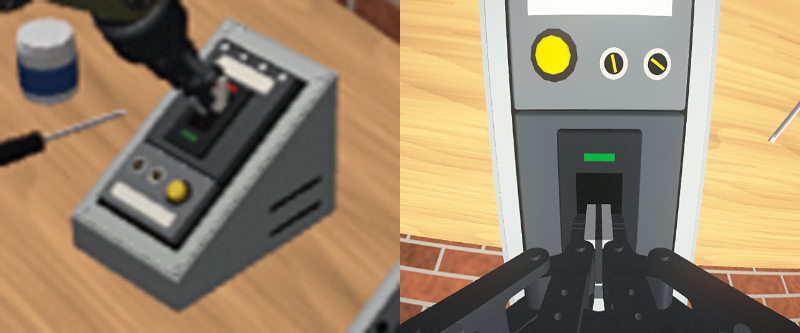

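The force has risen sharply to about 9 N, normal to the handle, so it's against its top stop. I'll back off down the slope, then straight out.

```bash
python3 -m pendant '[[[0.8,0,0],[0,0,0],-1],[[2.5,0,0],[0,0,0],-1],[[4.0,0,0],[0,0,0],-1],[[4.0,0,-3],[0,0,0],-1],[[5.0,0,-7],[0,0,0],-1],[[7.0,0,-10],[0,0,0],-1],[[10.0,0,-12],[0,0,0],-1],[[10.0,0,-12],[0,0,0],-1],[[10.0,0,-12],[0,0,0],-1],[[10.0,0,-12],[0,0,0],-1]]'; python3 look.py 9
python3 - <<'E'
from pose import *
b=load('s9');o,xs,y,n=frame()
snap('scene','e9')
L=[]
for s,u0,u1,v0,v1 in [(b,308,322,176,198),(load('e9'),362,384,248,268)]:
  for v in range(v0,v1):
    for u in range(u0,u1):
        c=s['pixels'][v,u].astype(int)
        if c.min()>110 and np.ptp(c)<40:
            q=pt(s,u,v,s['depth'][v,u])-o; L.append([q@xs,q@y,q@n])
  M=np.array(L);M=M[(M[:,2]>27)&(M[:,2]<60)]; print(len(M),M.min(0).round(1),M.max(0).round(1)); L=[]
for f,g in [('s9','side0'),('e9','scene0')]:
    d=cv2.absdiff(load(f)['pixels'],load(g)['pixels']).max(2); cv2.imwrite('pics/d_'+f+'.png',np.hstack([cv2.resize(load(f)['pixels'][:,:,::-1],(400,300)),cv2.cvtColor(cv2.resize(np.clip(d*3.,0,255).astype(np.uint8),(400,300)),8)]))
E
```

```text
time_s: 6.85
tcp_pos: [435.3, 129.7, 206.0]
orientation: [0.257, -0.089, 0.962, 0.024]
contact_force: [0.5, -0.4, -0.1]
gripper_width: 0.001
tcp [ 55.3   0.6 153.3]
F s,y,n [-0.9  0.1  0.2]
20 [162.8 -11.8  32.7] [184.7  13.5  53.8]
59 [175.3 -10.3  43.2] [186.1  12.   51.7]
```

View pics/c9.png

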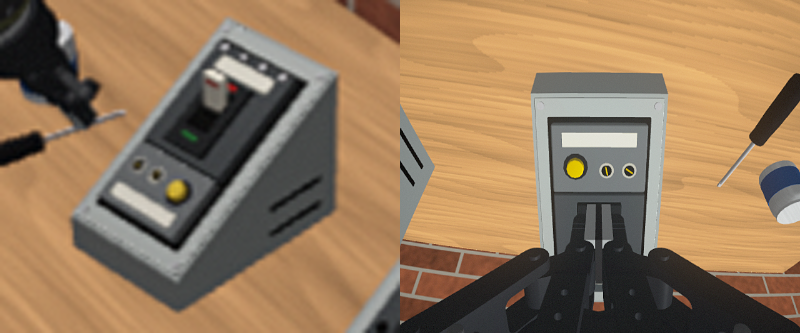

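View pics/d_e9.png

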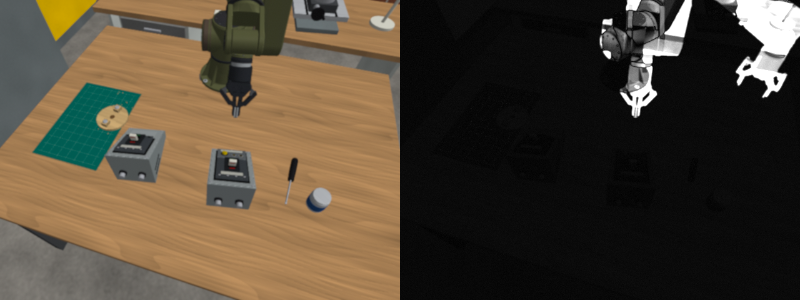

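View pics/d_s9.png

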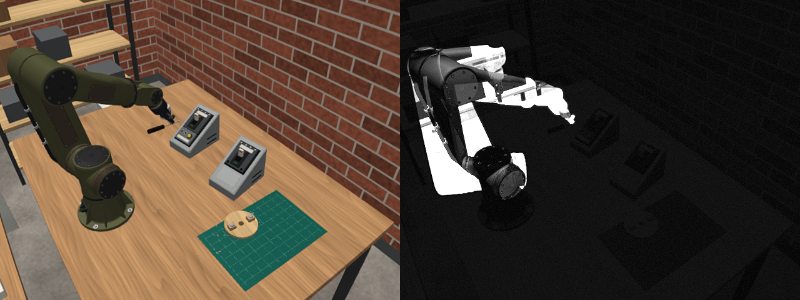

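The difference images show that only the arm has changed. The handle extents match the start (s 175–186, n up to 52), the button is out, and nothing loose has moved.

```bash
python3 -c "
from rig import manip
print(manip.hand_in())"
```

```text
the job is handed in; nothing more can be done
None
```

The earth-leakage breaker was trip-tested and reset, and the job was handed in at about 7 s of the 32 s allowed. No verdict was reported.

**What I did:**
- I pushed the yellow button in along the panel normal with the shut fingertips, slowly, and the handle dropped.
- I let go of the button, and the picture showed it back out.
- I then pushed the handle up the slope until it met its top stop. The contact force jumped from about 0 to about 9 N there.
- I backed the arm well clear.

**Last checks:**
- **Handle:** measured in the scene camera, its position matches the start within 1 mm, so it stays up on its own.
- **Everything else:** the before and after difference images from both fixed cameras show only the arm changed. The plain breaker's handle is up, and the disc, screwdriver and tin have not moved.
- **Contact:** the tool reads under 1 N, so the robot is touching nothing.

**What disagreed:**
- **First press:** it stopped short, with the handle still up and only about 2 N on the button. A further few millimetres tripped it.
- **Bottoming force:** that second press bottomed the button with about 54 N on the fingertips. That is well under the 120 N wrist limit. It is above the 40 N limit for the arm and gripper body, but only the fingertips were in contact.
- **Top stop:** the handle met its stop about 3 mm further up the slope than I had calculated.

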